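Proximity reading from the short round sensor

ROBOT

A 6-joint arm with a two-finger parallel gripper is mounted at the origin on the work surface. World frame = base frame: x ahead of the robot, y to its left, z up, the work surface at z = 0. Lengths are in m, angles in rad, forces in N, time in s.
With the tool pointing down it reaches from about 0.35 to 0.775 m from the base axis. Payload 5.5 kg.
Tool frame: the origin (TCP) lies midway between the tips of the shut fingers; the grasp point (between the pads) lies 19 mm behind it (robot.grip_depth is the distance from the TCP to the grasp point, in m); z points along the fingers, y is the direction in which the jaws open and shut (so a half turn about z gives the same grasp; the last joint's range is limited). The gripper opens to 85 mm and grips with 20 to 120 N. Pads are 22 mm wide; open, the fingers measure 114 mm over their backs; the gripper's body (76 mm by 85 mm) begins 54 mm behind the grasp point. The pads swing forward as they close: fully open they stand 13 mm farther back than shut.
Start: joints at [-0.14, 0.313, 0.046, 1.304, 0, 1.431], TCP at [0.575, -0, 0.231] pointing down, gripper open.
Joint ranges: [-2.76, 2.76], [-0.86, 1.69], [-1.03, 1.26], [-2.2, 2.34], [-1.47, 1.5], [-3.14, 3.14]. Speed limits (rad/s): [2.57, 2.57, 3.14, 3.14, 3.14, 3.14].

INTERFACE

Orientations are given as a unit quaternion [w, x, y, z].
In Python, from plant import robot, command_gripper, state, camera, camera_params, workorder gives the robot as it stands. The module is installed in compiled form; this text tells all that it offers. Calls block until the motion is done:
- robot.move_to(position, orientation): joint-space move of the TCP to a pose.
- robot.servo_line(position, orientation=None, velocity=0.15): straight line of the TCP; orientation=None keeps the orientation; velocity is the mean speed in m/s.
- robot.move_joints(angles): joint-space move.
- command_gripper(opening, force=None): finger opening in m; force is the grip in N (None keeps the last); returns when the fingers have stopped.
- robot.pause(seconds).
- robot.ik(position, orientation): joint angles nearest the present ones, or None.
- state(): the state.
- camera(name): name is "scene" or "side" or "wrist"; returns (picture, depth): 400x640x3 uint8, blue, green, red; 400x640 float32, m along the optical axis (not along the pixel's ray), 0 where there is no reading.
- camera_params(name): a dict with "fov_y" (degrees; the focal length in pixels is half the picture's height over the tangent of half this angle, whatever the lens; pixels are square), "cx", "cy" (the principal point, pixels), "pose" (4x4, takes a point from camera to world coordinates). Camera axes: x right, y up, looking along -z (the intrinsics and any distortion apply to the point x, -y, -z); pixel columns grow to the right and rows downward; lengths in m; the calibration is good to about 2 mm. A picture is of the moment at which its call begins: read the wrist's pose just before it. camera_params takes no time and is no camera call; for the wrist camera it gives the pose at the moment of the call.
A pose or a line that the arm cannot do raises robot.IKError and nothing moves.
- workorder.sign_off(): hands the job in, once; it reports no verdict.
The state is a dict: "time_s": time; "joints": joint angles; "qvel": joint speeds; "effort": joint torques, N m; "position": TCP position; "ee_rot": TCP orientation; "ft_force": force on the tool from outside, world axes, zero at the start; "ft_torque": the same for the moment, N m; "width": finger opening in m.
Only numpy, scipy, OpenCV 4.12 (cv2) and the standard library are available. Lean on these libraries where they do the work, as an engineer would, in place of code of your own. Each camera call takes 0.05 s, during which the arm holds its last target.

TASK

Take a proximity reading from the shorter of the two round sensors on the mat: switch the recorder on by pressing the far end of its rocker switch fully down, then point down at that sensor's steel disc, with the fingertips over the middle of the disc and about a finger's breadth (15 mm) above it, and stay there for three seconds. Then switch the recorder off by pressing the near end of the rocker fully down. Touch none of the sensors at any time and leave everything else on the bench where it is.

Things in the scene. Friction and masses are not known exactly. Their poses are not given: they have to be found in the camera images.
- round_short: the sensor to be read, loose: a round yellow foam column 52 mm across with a 54 mm round metal plate and a steel disc 34 mm across on top, 62 mm tall in all, about 70 g, with a small black transmitter pod on its side 3 mm proud of the foam. It is the shorter of the only two round sensors. Origin: centre of its underside, z up. It stands on a black rubber mat 3 mm thick among the other five sensors, whose places vary; neighbours stand at least 85 mm apart, centre to centre
- round_short_face (a point): centre of the top of the steel disc of the short round sensor (62 mm above its underside); point at this from above, without contact
- round_tall: the other round sensor, same diameter but 105 mm tall, loose. Not the one to be read. Origin: centre of its underside, z up
- square_a: square sensor: yellow foam block 56 x 56 mm with a 60 x 60 mm metal plate and a steel disc 34 mm across on top, 58 mm tall in all, loose, about 70 g. Not the one to be read. Origin: centre of its underside, z up
- square_b: square sensor: yellow foam block 56 x 56 mm with a 60 x 60 mm metal plate and a steel disc 34 mm across on top, 58 mm tall in all, loose, about 70 g. Not the one to be read. Origin: centre of its underside, z up
- square_c: square sensor: yellow foam block 56 x 56 mm with a 60 x 60 mm metal plate and a steel disc 34 mm across on top, 58 mm tall in all, loose, about 70 g. Not the one to be read. Origin: centre of its underside, z up
- square_d: square sensor: yellow foam block 56 x 56 mm with a 60 x 60 mm metal plate and a steel disc 34 mm across on top, 58 mm tall in all, loose, about 70 g. Not the one to be read. Origin: centre of its underside, z up
- recorder: the recorder, fixed to the bench: a grey metal box 170 mm (x) by 130 mm (y), 60 mm tall, with the rocker switch in the middle of its top and two upright black stub aerials 94 mm tall at its far corners (73 mm along x, 45 mm either side in y). Its x axis points from its near end to its far end, roughly away from the robot. Origin: centre of its underside
- rocker (a joint): angle of the rocker switch in rad: 0 = off (near end fully down, far end raised), 0.28 = on (far end fully down, near end raised). It stays where it is left. The grey paddle is 60 mm long along the recorder's x and 34 mm wide; it turns about its middle, 68 mm above the bench. Pushing an end down takes about 3 N and the end goes down 6 to 8 mm to a firm stop; when down its top is still 6 mm above the black bezel around it
- rocker_far (a point): point on top of the paddle, 22 mm from its middle towards the far end; about 77 mm above the bench when off and 71 mm when on. Push down here to switch on
- rocker_near (a point): point on top of the paddle, 22 mm from its middle towards the near end; about 71 mm above the bench when off and 77 mm when on. Push down here to switch off
- mouse: black computer mouse, 100 x 58 x 31 mm, loose, left of the mat; leave alone. Origin: centre of its underside
- tape_roll: roll of black tape, 76 mm across, 18 mm high, lying flat beyond the recorder; leave alone. Origin: centre of its underside
- screwdriver: screwdriver with a black handle, 190 mm long, lying beyond the mat; leave alone. Origin: on its underside
There are look-alikes about, which are no part of the job. What is shaped like the square_a but green or red is not meant.

How it is judged:
By the outcome, as a careful person would: the job done as asked, in the order asked, and still so for the second after the job is handed in, with the robot touching nothing.
It also fails if it takes over 51 s, if anything falls off the work surface, if the arm or the gripper's body presses on something with over 40 N, if the wrist force passes 120 N, or if a joint passes its speed limit or range.

## Working session

There is one attempt and no reset: what is moved stays moved. The work goes in short steps, each a Python script; the robot and the scene stay as the last script left them, time stands still between calls to the robot, and variables do not carry over. Pictures are saved under pics/ and viewed, and the job is handed in when it is done.

```bash
mkdir -p pics; ls; cat > h.py <<'E'
import numpy as np, cv2
from plant import robot, command_gripper, state, camera, camera_params, workorder
def shot(n,tag):
    p=camera_params(n); im,d=camera(n); np.savez(f'{tag}.npz',im=im,d=d,pose=p['pose'],f=200/np.tan(np.radians(p['fov_y'])/2),cx=p['cx'],cy=p['cy'])
    cv2.imwrite(f'pics/{tag}.png',im); return p
def world(tag):
    z=np.load(tag+'.npz'); d=z['d']; v,u=np.mgrid[0:400,0:640]
    P=np.stack([(u-z['cx'])/z['f']*d,-(v-z['cy'])/z['f']*d,-d],-1)
    T=z['pose']; W=P@T[:3,:3].T+T[:3,3]; W[d==0]=np.nan; return z['im'],W
E
python3 - <<'E'
from h import *
for n in ['scene','side','wrist']:
    p=shot(n,n+'0'); print(n,{k:v for k,v in p.items() if k!='pose'},np.round(p['pose'],3).tolist())
s=state();print(s)
E
```

```text
pics
scene {'fov_y': 42.71694652089493, 'cx': 324.0248681547263, 'cy': 197.5439764697885} [[-0.664, -0.64, 0.387, 1.187], [0.748, -0.57, 0.34, 0.617], [0.003, 0.515, 0.857, 1.446], [0.0, 0.0, 0.0, 1.0]]
side {'fov_y': 42.484050364555756, 'cx': 315.35585771768126, 'cy': 193.3005088411011} [[0.997, 0.059, -0.056, 0.455], [-0.081, 0.713, -0.696, -1.102], [-0.001, 0.698, 0.716, 1.247], [0.0, 0.0, 0.0, 1.0]]
wrist {'fov_y': 68.48286199285747, 'cx': 321.9970468998779, 'cy': 196.38913455559367} [[1.0, -0.0, 0.0, 0.575], [0.0, 0.947, 0.32, 0.082], [-0.001, -0.32, 0.947, 0.373], [0.0, 0.0, 0.0, 1.0]]
{'time_s': 0.15, 'joints': array([-1.39590079e-01,  3.13876908e-01,  4.52535273e-02,  1.30359531e+00,
        1.72514319e-05,  1.43118692e+00]), 'qvel': array([-0.00087031, -0.00256497,  0.00148727, -0.0012829 , -0.00019224,
        0.00098957]), 'effort': array([ 1.76330479e-03, -4.81067133e+01,  2.98815805e+01,  1.39078675e-02,
       -1.10673584e-04, -5.56924022e-05]), 'position': array([5.74626838e-01, 5.37367018e-05, 2.30591380e-01]), 'ee_rot': array([-5.73156610e-04,  7.07099774e-01,  7.07113430e-01, -4.21127607e-04]), 'ft_force': array([ 0.06025839, -0.74760945,  1.25624997]), 'ft_torque': array([-0.00206349,  0.01935554, -0.0492806 ]), 'width': 0.0856764062795986}
```

View pics/scene0.png

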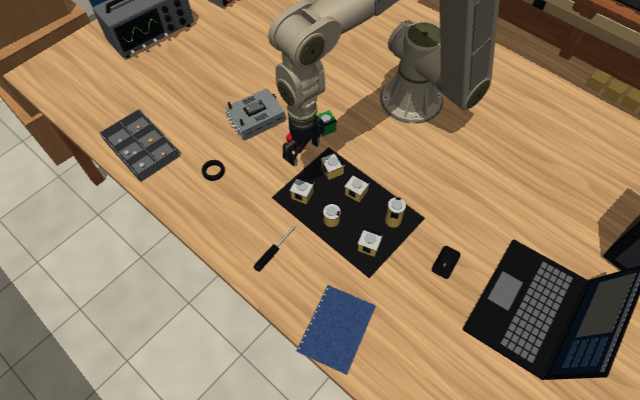

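View pics/side0.png

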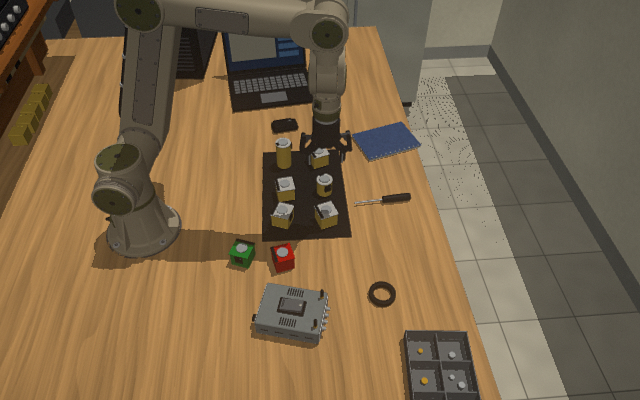

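View pics/wrist0.png

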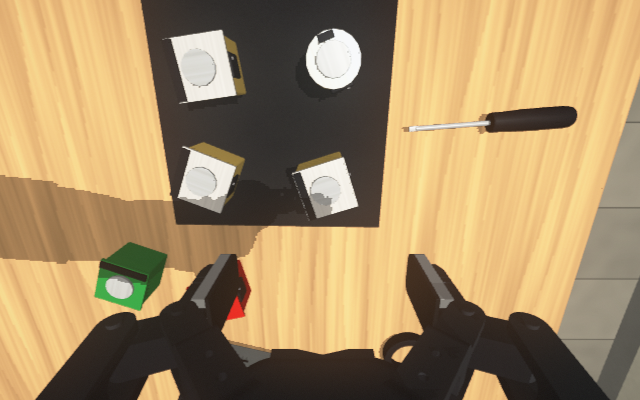

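The scene picture shows two round sensors, at (332,215) and (396,211). In the side picture they are at (324,184) and (284,152), and the second is clearly taller. The wrist picture shows one of them at (333,58). The recorder is at side (291,312) and scene (256,112), with the green and red look-alikes nearby. Next I'll measure positions and enlarge the crops.

```bash
python3 - <<'E'
from h import *
def crop(tag,u0,v0,w,h,k):
    im=np.load(tag+'.npz')['im'];return cv2.resize(im[v0:v0+h,u0:u0+w],None,fx=k,fy=k,interpolation=cv2.INTER_CUBIC)
a=crop('side0',245,130,110,115,5);cv2.imwrite('pics/c1.png',a)
b=crop('side0',240,270,100,80,7);cv2.imwrite('pics/c2.png',b)
c=crop('scene0',215,80,80,65,8);cv2.imwrite('pics/c3.png',c)
for t,pts in dict(side0=[(324,177),(284,142),(320,152),(285,183),(283,211),(326,210),(291,306),(285,306),(300,306)],scene0=[(332,210),(398,203),(256,106)],wrist0=[(333,58),(200,67),(325,190),(202,181)]).items():
    im,W=world(t)
    for u,v in pts: print(t,u,v,np.round(W[v,u],4))
E
```

```text
side0 324 177 [0.5834 0.1252 0.0609]
side0 284 142 [0.4577 0.2617 0.1066]
side0 320 152 [0.5811 0.2511 0.0616]
side0 285 183 [0.453  0.101  0.0671]
side0 283 211 [ 0.4418 -0.017   0.0614]
side0 326 210 [ 0.5753 -0.028   0.066 ]
side0 291 306 [ 0.4502 -0.3696  0.0773]
side0 285 306 [ 0.4345 -0.3673  0.0757]
side0 300 306 [ 0.4737 -0.3718  0.0776]
scene0 332 210 [0.5812 0.1176 0.0656]
scene0 398 203 [0.4519 0.2683 0.1148]
scene0 256 106 [ 0.4457 -0.355   0.0729]
wrist0 333 58 [0.5857 0.1171 0.0654]
wrist0 200 67 [0.4557 0.1097 0.0602]
wrist0 325 190 [ 0.5785 -0.0162  0.0611]
wrist0 202 181 [ 0.4424 -0.0062  0.0599]
```

View pics/c1.png

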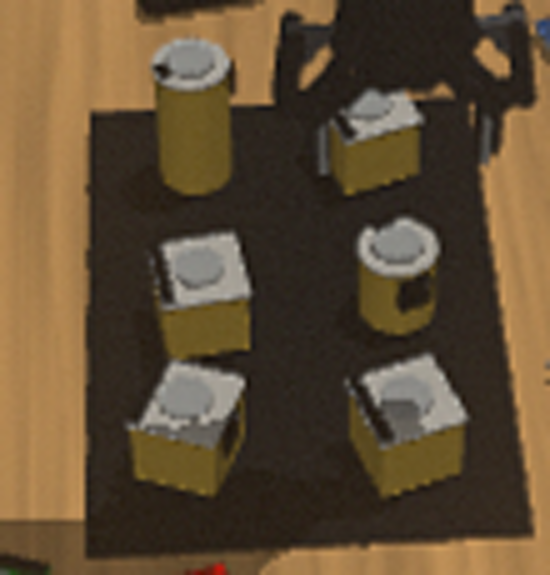

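View pics/c2.png

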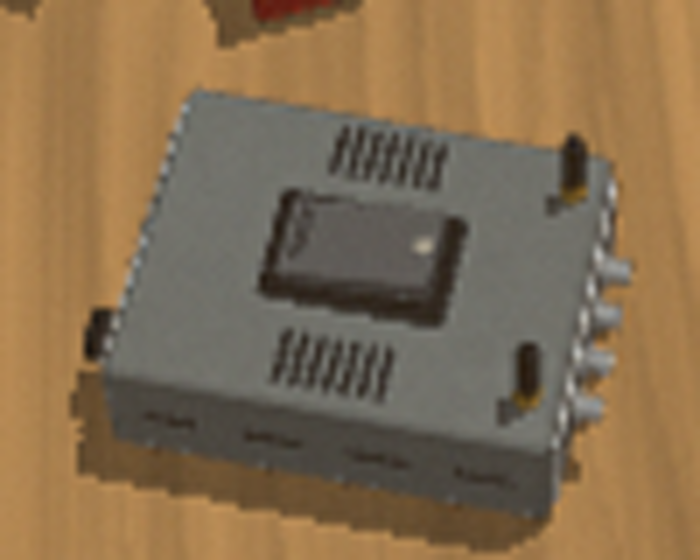

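View pics/c3.png

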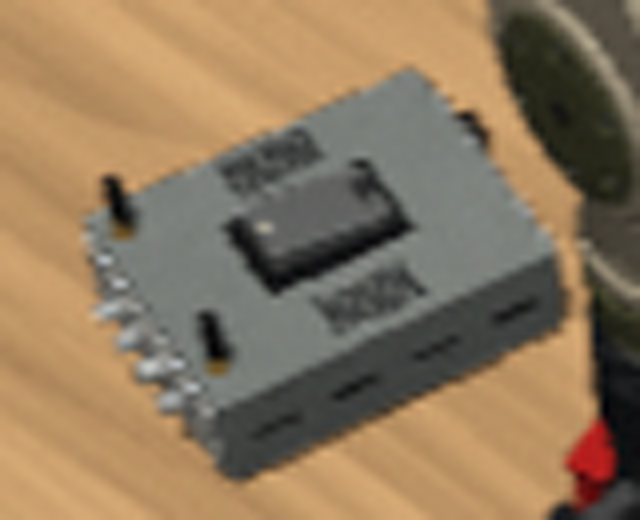

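The short round sensor is at side (324,177), scene (332,210) and wrist (333,58). Its disc top is at z≈0.062–0.065, against about 0.108–0.115 for the tall one at side (284,142), so it is the one to read. The rocker is at side (291,306), and its LED end is the far end, next to the aerials. Next I'll estimate the recorder's pose, then look from above with the wrist camera.

```bash
cat >> h.py <<'E'
def ray(tag,u,v,zp):
    z=np.load(tag+'.npz'); T=z['pose']; d=T[:3,:3]@np.array([(u-z['cx'])/z['f'],-(v-z['cy'])/z['f'],-1]); o=T[:3,3]
    return o+d*(zp-o[2])/d[2]
E
python3 - <<'E'
from h import *
for n,off,k,pts in [('side0',(240,270),7,[(200,92),(610,160),(548,445),(108,378)]),('scene0',(215,80),8,[(412,70),(88,215),(222,408),(556,255)])]:
    C=[ray(n,off[0]+u/k-.5,off[1]+v/k-.5,.06) for u,v in pts]
    C=np.array(C); print(np.round(C,4).tolist(),C.mean(0)); x=C[1]+C[2]-C[0]-C[3]; print(np.arctan2(x[1],x[0]),np.linalg.norm(x)/2)
print(ray('side0',323.9,178.5,.065),ray('scene0',332,210,.065),ray('wrist0',333,58,.065))
command_gripper(0.0)
robot.move_to([0.455,-0.42,0.28],state()['ee_rot'])
shot('wrist','wrist1');print(state()['position'],state()['time_s'],state()['width'])
E
```

```text
[[0.3907, -0.2795, 0.06], [0.5486, -0.3241, 0.06], [0.5143, -0.4438, 0.06], [0.3546, -0.4032, 0.06]] [ 0.45207486 -0.36266359  0.06      ]
-0.261773492947566 0.16442558267659055
[[0.3555, -0.3973, 0.06], [0.5118, -0.4434, 0.06], [0.5473, -0.3208, 0.06], [0.3906, -0.273, 0.06]] [ 0.45129132 -0.35861463  0.06      ]
-0.29161694870430976 0.1634018037435202
[0.58196151 0.11384052 0.065     ] [0.58092055 0.1173877  0.065     ] [0.58568949 0.11714631 0.065     ]
[ 0.45577279 -0.41880959  0.2799711 ] 2.5833 5.854469571773186e-06
```

View pics/wrist1.png

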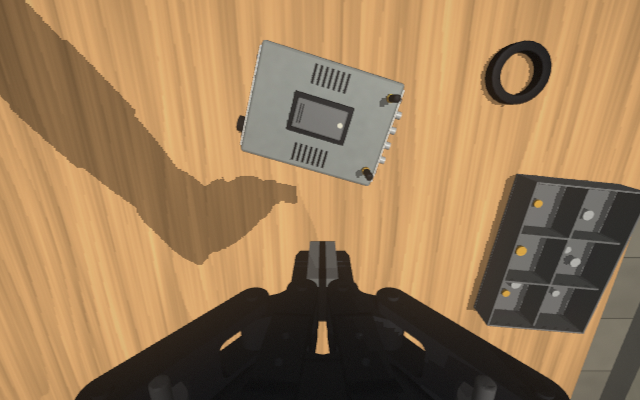

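The picture shows the recorder at (323,113) with its paddle in the middle at about (320,118), and the LED at the far end at (340,125). I'll enlarge it and measure.

```bash
python3 - <<'E'
from h import *
im=np.load('wrist1.npz')['im'];cv2.imwrite('pics/c4.png',cv2.resize(im[30:195,230:415],None,fx=4,fy=4,interpolation=cv2.INTER_CUBIC)[:600])
E
```

```text
(no output)
```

View pics/c4.png

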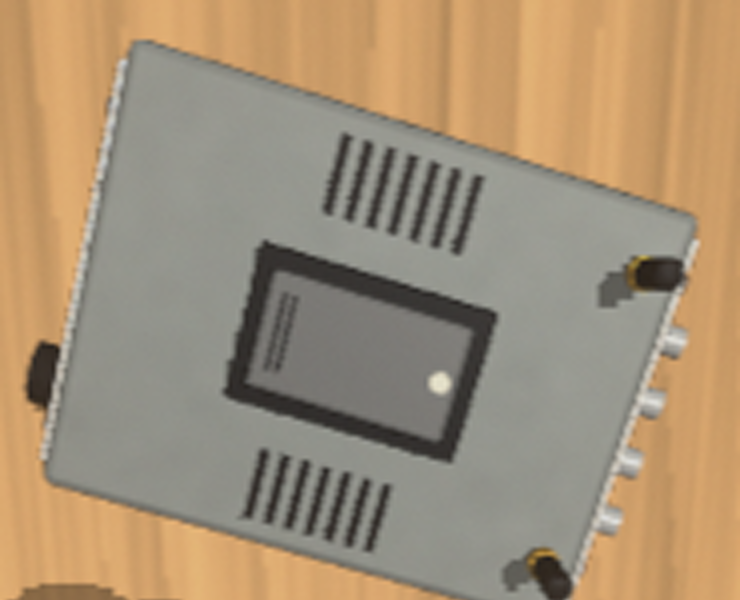

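```bash
python3 - <<'E'
from h import *
f=lambda u,v,z:ray('wrist1',230+u/4-.5,30+v/4-.5,z)
C=np.array([f(273,270,.07),f(475,328,.078),f(440,443,.078),f(247,383,.07)]);print(np.round(C,4),C.mean(0))
x=C[1]+C[2]-C[0]-C[3];print(np.arctan2(x[1],x[0]),np.linalg.norm(x)/2,np.linalg.norm(C[1]-C[2]))
B=np.array([f(262,240,.062),f(497,315,.062),f(450,462,.062),f(227,393,.062)]);print(B.mean(0))
x=B[1]+B[2]-B[0]-B[3];print(np.arctan2(x[1],x[0]))
B=np.array([f(135,42,.06),f(697,215,.06),f(45,480,.06)]);print(B, (B[1]+B[2])/2)
x=B[1]-B[0];print(np.arctan2(x[1],x[0]),np.linalg.norm(x))
im,W=world('wrist1');print(np.nanmedian(W[122:130,288:296].reshape(-1,3),0),np.nanmedian(W[120:130,310:330].reshape(-1,3),0))
E
```

```text
[[ 0.4289 -0.3372  0.07  ]
 [ 0.4861 -0.3526  0.078 ]
 [ 0.4769 -0.3848  0.078 ]
 [ 0.4205 -0.3685  0.07  ]] [ 0.45313418 -0.36076089  0.074     ]
-0.2717216249442596 0.0595068176690615 0.03347470038865956
[ 0.45348934 -0.36087103  0.062     ]
-0.29407380880716205
[[ 0.39154682 -0.27759862  0.06      ]
 [ 0.55079656 -0.32194953  0.06      ]
 [ 0.35618431 -0.39875202  0.06      ]] [ 0.45349043 -0.36035078  0.06      ]
-0.27161639222732237 0.16531026324085613
[ 0.42048698 -0.36901102  0.0647172 ] [ 0.45365803 -0.36724043  0.0744873 ]
```

Estimates agree within about 2–4 mm: paddle centre (0.453,-0.361), yaw ≈ -0.275. Now I'll press the far end.

```bash
cat >> h.py <<'E'
C0=np.array([.4532,-.3607]); A=np.array([np.cos(-.275),np.sin(-.275)])
Q=[0,.70710678,.70710678,0]
def press(s):
    p=C0+.022*s*A
    robot.move_to([*p,.15],Q); robot.servo_line([*p,.085],Q,.08); robot.pause(.2)
    f0=state()['ft_force'][2]; print('base',state()['position'],f0)
    z=.080
    while z>.0665:
        robot.servo_line([*p,z],Q,.03); robot.pause(.1); st=state(); f=st['ft_force'][2]-f0
        print(round(z,4),np.round(st['position'],4),round(f,2))
        if f>14: break
        z-=.001
    robot.servo_line([*p,.11],Q,.1)
    print(state()['time_s'])
E
python3 - <<'E'
from h import *
press(1)
robot.move_to([.455,-.42,.28],Q); robot.pause(.2)
shot('wrist','wrist2'); im,W=world('wrist2')
cv2.imwrite('pics/c5.png',cv2.resize(im[30:195,230:415],None,fx=3,fy=3,interpolation=cv2.INTER_CUBIC))
print(state()['time_s'])
E
```

```text
base [ 0.47469375 -0.36694596  0.08562347] -0.7132659702404787
0.08 [ 0.4743 -0.3666  0.0799] 0.69
0.079 [ 0.4744 -0.3667  0.079 ] 0.17
0.078 [ 0.4744 -0.3667  0.078 ] 0.71
0.077 [ 0.4746 -0.3668  0.0771] 2.17
0.076 [ 0.4747 -0.3669  0.0762] 3.42
0.075 [ 0.4745 -0.3668  0.0751] 3.24
0.074 [ 0.4744 -0.3668  0.074 ] 3.25
0.073 [ 0.4746 -0.3668  0.0731] 4.37
0.072 [ 0.4747 -0.3668  0.0722] 5.43
0.071 [ 0.4748 -0.3669  0.0715] 7.86
0.07 [ 0.4749 -0.367   0.0713] 12.64
0.069 [ 0.4749 -0.367   0.0712] 16.42
9.2
10.2
```

View pics/c5.png

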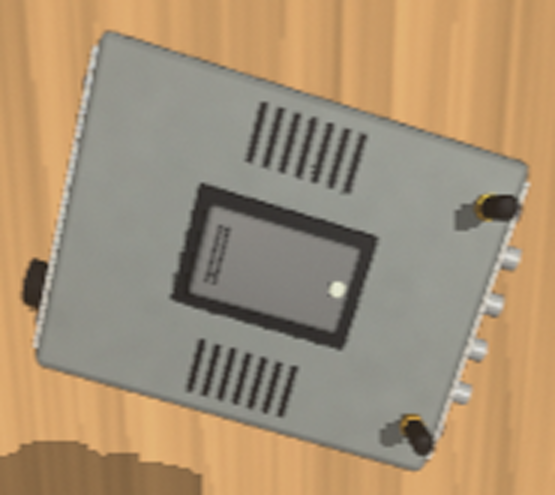

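The force rose to a firm stop at z = 0.0712, matching the 71 mm given. The picture shows the paddle's near end now raised and its far end down, so the recorder is on. Next I'll measure the target from overhead.

```bash
python3 - <<'E'
from h import *
robot.move_to([.583,.09,.28],Q); robot.pause(.3)
shot('wrist','wrist3'); im,W=world('wrist3')
z=np.load('wrist3.npz');T=z['pose'];c=T[:3,:3].T@(np.array([.583,.117,.065])-T[:3,3]);u=int(z['cx']-z['f']*c[0]/c[2]);v=int(z['cy']+z['f']*c[1]/c[2])
print(u,v,state()['time_s'],state()['position'])
cv2.imwrite('pics/c6.png',cv2.resize(im[v-50:v+50,u-60:u+60],None,fx=6,fy=6,interpolation=cv2.INTER_CUBIC))
E
```

```text
321 144 12.45 [0.58308833 0.0895062  0.2799584 ]
```

View pics/wrist3.png

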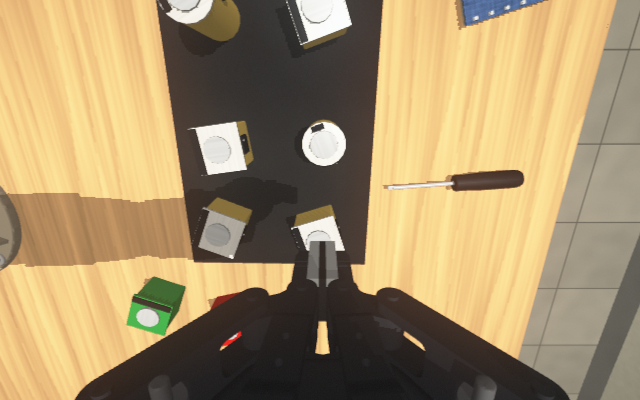

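View pics/c6.png

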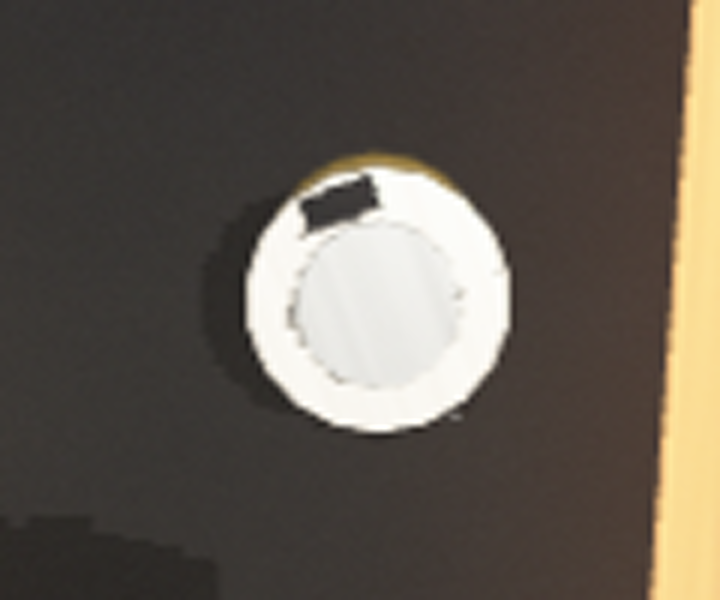

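The picture shows the short round sensor at (324,144), with its disc centre at crop (379,304). The tall one is at (190,10), well clear.

```bash
python3 - <<'E'
from h import *
p=ray('wrist3',261+379/6-.5,94+304/6-.5,.065); im,W=world('wrist3'); w=W[136:152,316:332].reshape(-1,3)
print(p,np.nanmedian(w,0))
x,y=p[:2]
robot.move_to([x,y,.18],Q); robot.servo_line([x,y,.12],Q,.08)
robot.pause(.2); shot('wrist','wrist4'); shot('side','side4'); shot('scene','scene4')
print(state()['position'],state()['time_s'])
a=cv2.resize(np.load('wrist4.npz')['im'][150:400,220:440],(484,550)); s=cv2.resize(np.load('side4.npz')['im'][130:230,285:385],(300,300)); c=cv2.resize(np.load('scene4.npz')['im'][170:240,300:370],(300,300))
cv2.imwrite('pics/c7.png',np.hstack([a,np.vstack([s,c])[:550]]))
E
```

```text
[0.5861293  0.11693404 0.065     ] [0.58652169 0.11740761 0.06531038]
[0.58630765 0.11698405 0.12031665] 14.1917
```

View pics/c7.png

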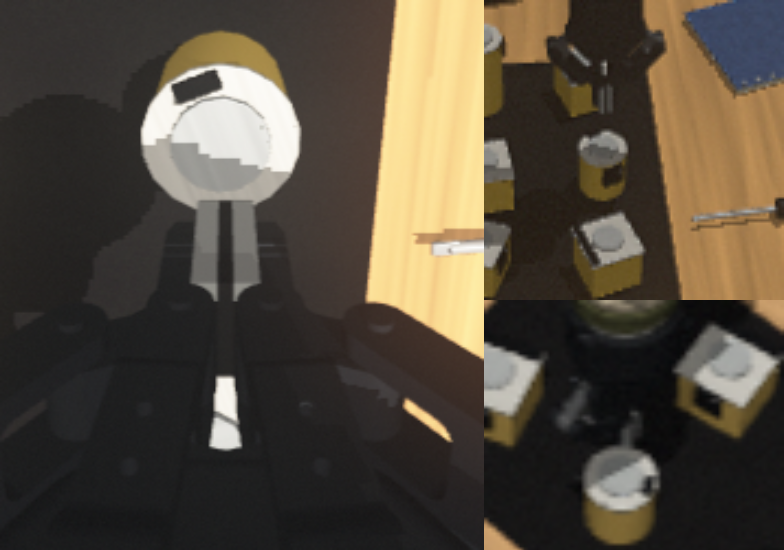

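```bash
python3 - <<'E'
from h import *
for nm,u,v in [('disc',220,144),('plate',220,137)]: print(nm,ray('wrist4',220+u/2.2-.5,150+v/2.2-.5,.065))
print('seam',ray('wrist4',220+226/2.2-.5,150+202/2.2-.5,.1203),np.load('wrist4.npz')['pose'][:3,3])
# tip & disc in side/scene crops
for t,o,k,tip,disc in [('side4',(285,130),3,(122,108),(119,150)),('scene4',(300,170),300/70,(145,142),(137,170))]:
    print(t,ray(t,o[0]+tip[0]/k-.5,o[1]+tip[1]/k-.5,.1203),ray(t,o[0]+disc[0]/k-.5,o[1]+disc[1]/k-.5,.065))
E
```

```text
disc [0.58560138 0.11736122 0.065     ]
plate [0.58560779 0.11985215 0.065     ]
seam [0.58742092 0.12462537 0.1203    ] [0.58696617 0.19876381 0.26342294]
side4 [0.58572211 0.11677032 0.1203    ] [0.58239744 0.10904781 0.065     ]
scene4 [0.58332085 0.1236365  0.1203    ] [0.57977968 0.11418956 0.065     ]
```

```bash
python3 - <<'E'
from h import *
robot.servo_line([.584,.117,.0805],Q,.04); robot.pause(.3); print(state()['position'])
for n in ['wrist','side','scene']: shot(n,n+'5')
a=cv2.resize(np.load('wrist5.npz')['im'][150:400,220:440],(396,450)); s=cv2.resize(np.load('side5.npz')['im'][150:210,295:355],(400,400),interpolation=cv2.INTER_CUBIC); c=cv2.resize(np.load('scene5.npz')['im'][180:240,300:360],(400,400),interpolation=cv2.INTER_CUBIC)
cv2.imwrite('pics/c8.png',np.hstack([s,c])); cv2.imwrite('pics/c9.png',a)
print(state()['position'],state()['time_s'],state()['ft_force'])
E
```

```text
[0.58411428 0.11700618 0.08067678]
[0.58404151 0.11698895 0.08056771] 15.7833 [ 0.10954089 -0.60323664  0.11063121]
```

View pics/c8.png

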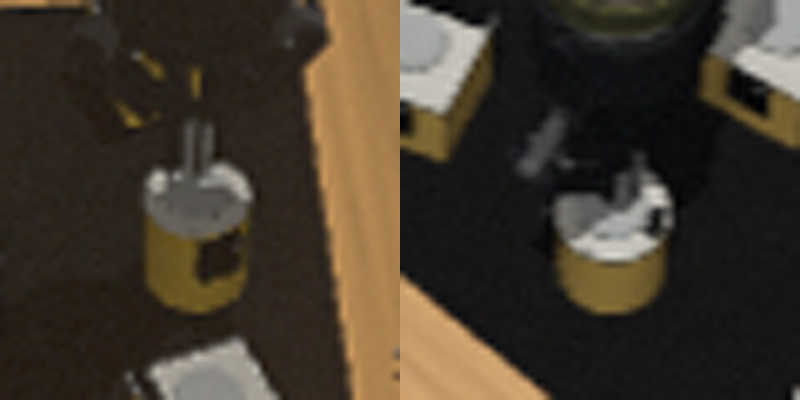

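View pics/c9.png

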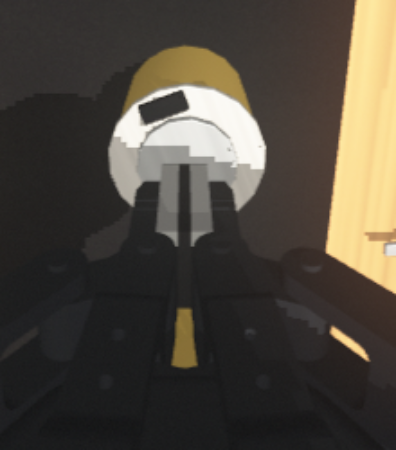

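Wrist view: the seam is centred on the disc in x. I'll check y by overlaying projections on all three views.

```bash
python3 - <<'E'
from h import *
def proj(t,p):
    z=np.load(t+'.npz');T=z['pose'];c=T[:3,:3].T@(np.array(p)-T[:3,3]);return np.array([z['cx']-z['f']*c[0]/c[2],z['cy']+z['f']*c[1]/c[2]])
out=[]
for t,o,n in [('side5',(295,150),60),('scene5',(300,180),60),('wrist5',(270,200),110)]:
    k=400/n; im=cv2.resize(np.load(t+'.npz')['im'][o[1]:o[1]+n,o[0]:o[0]+n],(400,400),interpolation=cv2.INTER_CUBIC)
    im=cv2.convertScaleAbs(im,alpha=1.5,beta=20)
    for r,z,col in [(.027,.063,(0,0,255)),(.017,.065,(0,255,0))]:
        P=[(proj(t,[.584+r*np.cos(a),.117+r*np.sin(a),z])-o+.5)*k for a in np.linspace(0,6.28,60)]
        cv2.polylines(im,[np.int32(P)],True,col,1)
    P=[(proj(t,[.584+a,.117+b,.0805])-o+.5)*k for a,b in [(-.008,-.011),(.008,-.011),(.008,.011),(-.008,.011)]]
    cv2.polylines(im,[np.int32(P)],True,(255,0,255),1); out.append(im)
cv2.imwrite('pics/c10.png',cv2.resize(np.hstack(out[:2]),(800,400)));cv2.imwrite('pics/c11.png',out[2])
E
```

```text
(no output)
```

View pics/c10.png

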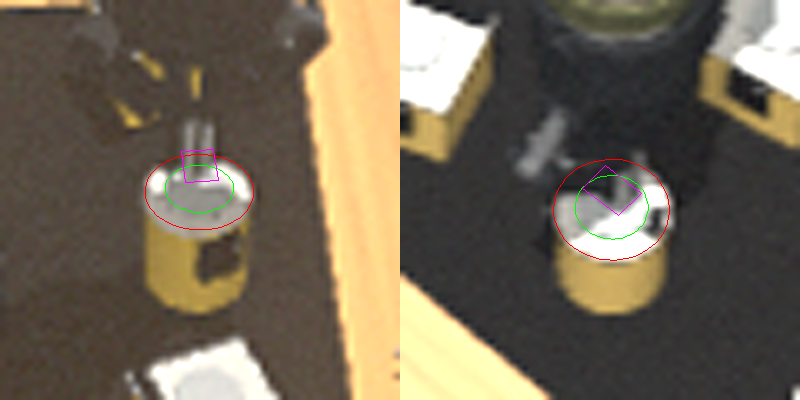

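View pics/c11.png

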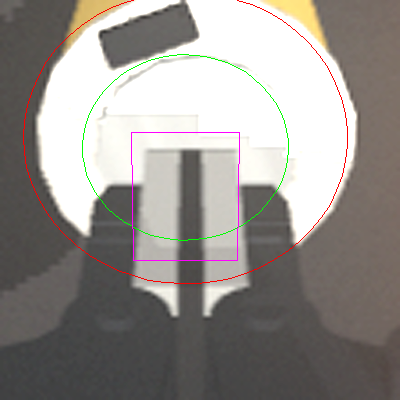

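The views agree to within about 2–3 mm. I'll make a 1 mm nudge, hold, retreat upward, then switch off.

```bash
python3 - <<'E'
from h import *
robot.servo_line([.5848,.1160,.0803],Q,.02); robot.pause(.3); print(state()['position'],state()['time_s'])
robot.pause(3.8); print(state()['position'],state()['time_s'],state()['ft_force'])
robot.servo_line([.5848,.1160,.25],Q,.12)
robot.move_to([.455,-.38,.25],Q)
press(-1)
robot.move_to([.455,-.42,.28],Q); robot.pause(.3)
for n in ['wrist','side','scene']: shot(n,n+'6')
im=np.load('wrist6.npz')['im'];cv2.imwrite('pics/c12.png',cv2.resize(im[30:195,230:415],None,fx=3,fy=3,interpolation=cv2.INTER_CUBIC))
print(state()['time_s'])
s=np.load('side6.npz')['im'][120:360,225:435];cv2.imwrite('pics/c13.png',cv2.resize(s,None,fx=2.4,fy=2.4))
print(ray('side6',323.9,178.5,.065))
E
```

```text
[0.5847915  0.1159953  0.08028994] 16.3333
[0.58481276 0.11598039 0.08031267] 20.1333 [-1.13523867  0.28829376  0.71048535]
base [ 0.43234552 -0.3550499   0.08560117] -0.508477367183063
0.08 [ 0.432  -0.3547  0.0799] 0.72
0.079 [ 0.432  -0.3547  0.079 ] 0.76
0.078 [ 0.4321 -0.3548  0.078 ] 1.38
0.077 [ 0.4319 -0.3548  0.077 ] 2.43
0.076 [ 0.432  -0.3547  0.0759] 2.88
0.075 [ 0.4321 -0.3546  0.0748] 0.95
0.074 [ 0.432  -0.3547  0.074 ] 2.44
0.073 [ 0.4318 -0.3546  0.073 ] 3.53
0.072 [ 0.4316 -0.3545  0.072 ] 5.6
0.071 [ 0.4316 -0.3545  0.0715] 9.7
0.07 [ 0.4317 -0.3546  0.0714] 15.41
29.6917
30.9
[0.58196151 0.11384052 0.065     ]
```

View pics/c12.png

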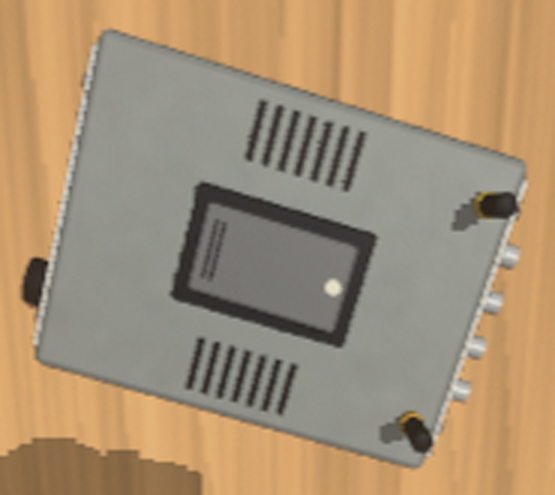

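View pics/c13.png

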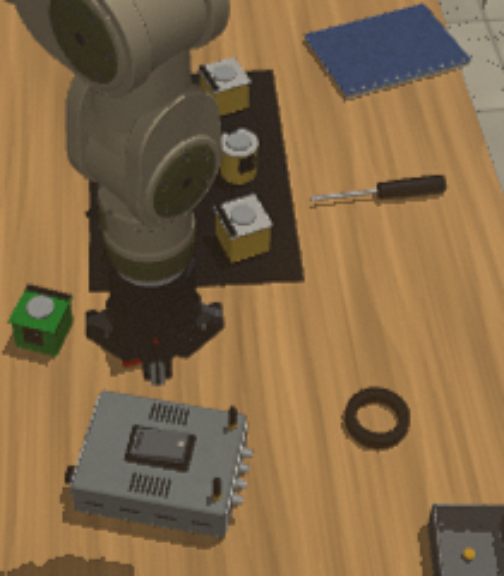

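The paddle looks as it did at the start: LED at crop (333,288), against (330,287) originally and (338,290) when on. The press ended on a firm stop at 0.0714. The visible sensors haven't moved and the gripper is clear, so I'm handing in.

```bash
python3 - <<'E'
from h import *
workorder.sign_off(); print(state()['time_s'])
E
```

```text
the job is handed in; nothing more can be done
the job is handed in; nothing more can be done
```

I took the reading from the short round sensor and handed the job in at about 31 s.

- **Switching on:** I pressed the far end of the rocker down to its firm stop at 71.2 mm with about 16 N. The wrist picture then showed the far end down.
- **Reading:** I held the shut fingertips over the disc for 3.8 s, with the TCP at (0.585, 0.116, 0.0803). That is about 15 mm above the disc, and the wrist force showed no contact.
- **Switching off:** I pressed the near end down to its firm stop at 71.4 mm with about 15 N. The wrist picture then showed the rocker looking as it did at the start.

**Accuracy:** the cameras disagreed by about 2–3 mm on the disc's centre, so I used a compromise, and the centring is good to about that much.

**Last check:** the final side picture showed the three sensors in view, the screwdriver and the tape roll undisturbed, and the gripper clear of everything. The arm hid the other three sensors and most of the red look-alike in that picture. I didn't check them in the final scene picture, but the arm only passed over them from well above.

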